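Tap on the three push lights in order

ROBOT

A 6-joint arm with a two-finger parallel gripper is mounted at the origin on the work surface. World frame = base frame: x ahead of the robot, y to its left, z up, the work surface at z = 0. Lengths are in mm, angles in rad, forces in N, time in s.
With the tool pointing down it reaches from about 275 to 825 mm from the base axis. Payload 5.2 kg.
Tool frame: the origin (TCP) lies midway between the tips of the shut fingers; the grasp point (between the pads) lies 19 mm behind it; z points along the fingers, y is the direction in which the jaws open and shut (so a half turn about z gives the same grasp; the last joint's range is limited). The gripper opens to 93 mm and grips with 3 to 60 N. Pads are 15 mm wide; open, the fingers measure 128 mm over their backs; the gripper's body (75 mm by 188 mm) begins 65 mm behind the grasp point.
Start: joints at [-1.386, 0.259, 1.535, -0, 1.348, -0.203], TCP at [208.005, -509.155, 218.653] pointing down, gripper open.
Joint ranges: [-3.14, 3.14], [-0.91, 2.08], [0.19, 2.58], [-1.22, 4.36], [0.22, 2.71], [-3.12, 3.12]. Speed limits (rad/s): [2.57, 2.57, 3.14, 3.14, 3.14, 3.14].

INTERFACE

Orientations are given as a unit quaternion [x, y, z, w].
In Python, from plant import state, vision, ctrl gives the robot as it stands.
- The arm moves only by the tool carry_out, never from a script. Its argument "increments" is a list of rows, each a list of 2 entries, a list of its own where there are three numbers: the shift along the tool's x, y, z in m, then the turn about the tool's z in degrees. A call has 1 to 10 rows; each row is the pose to reach, as a shift and turn from the pose commanded when the call began, along the tool's axes at that moment; what a row does not reach only later rows make up. A row lasts 1/8 s, in which the tool goes at most 62.5 mm and 10.7 degrees, less where a joint would pass 70% of its speed; a pose out of reach is approached as far as the arm can. A call with a gripper value outside its range is refused whole. "fingers" is the closure, from 0 (fully open) to 1 (shut), set as the call begins (left out, the last holds). The fingers move at their own pace and stop on an object; "force" is the grip in N (left out, the last holds). Time passes only in rows, so rows that repeat a pose let the fingers close. It gives the time, the measured TCP pose, the force and the opening at its end, in the units of the state.
- state(): the state, without advancing time (a new reading comes with each control period).
- vision.camera(name): name is "side" or "top"; returns a dict with "image" (400x640x3 uint8, red, green, blue), "range_z" (400x640 float32, mm along the optical axis (not along the pixel's ray), 0 where there is no reading), "intrinsics" (3x3 intrinsics, pixels), "k1" (the pictures are not rectified: a ray, as slopes to the right and down, at radius r is drawn at 1 + k1 r^2 times it, then the intrinsics apply), "position" and "attitude" of the camera in the world. Camera axes: x right, y up, looking along -z (the intrinsics and any distortion apply to the point x, -y, -z); pixel columns grow to the right and rows downward; lengths in mm; the calibration is good to about 2 mm. A picture is of the moment at which its call begins.
- ctrl.sign_off(): hands the job in, once; it reports no verdict.
The state is a dict: "t": time; "joint_pos": joint angles; "dq": joint speeds; "effort": joint torques, N m; "tcp_pos": TCP position; "orientation": TCP orientation; "ft_force": force on the tool from outside, world axes, zero at the start; "ft_torque": the same for the moment, N m; "opening": finger opening in mm.
Only numpy, scipy, OpenCV 4.12 (cv2) and the standard library are available. Lean on these libraries where they do the work, as an engineer would, in place of code of your own. Each camera call takes 0.05 s, during which the arm holds its last target.

TASK

Switch on the three white push lights on the grooming table by tapping each lens down with the fingertips, in this order: first the round light (it wakes the others), then the square one, then the long bar. Tap lightly, so that each lens goes down and stays down, and leave every light standing where it is: do not pick one up, tip it or shove it along. Leave the comb, brush, tumbler and tin box where they are.

Things in the scene. Friction and masses are not known exactly. Their poses are not given: they have to be found in the camera images.
- round_light: the round push light: loose on the table, white plastic, 0.13 to 0.34 kg, drum, case 64 mm in diameter, lens a disc 40 mm in diameter; the case is 24 mm high and the lens stands up out of it to 36 mm above the table. Origin: centre of the underside; z up.
- round_lens (a joint): how far the lens of the round light is pushed down, m: 0 up (off), 0.007 fully down. The light is on from 0.004. It gives way at about 3 N, stays where it is left, and meets a hard stop at 0.007.
- round_top (a point): centre of the top face of the round light's flat lens, 36 mm above the table when up; moves down with the lens.
- square_light: the square push light: loose on the table, white plastic, 0.13 to 0.34 kg, square, case 62 x 62 mm, lens 40 x 40 mm; the case is 24 mm high and the lens stands up out of it to 36 mm above the table. Origin: centre of the underside; z up.
- square_lens (a joint): how far the lens of the square light is pushed down, m: 0 up (off), 0.007 fully down. The light is on from 0.004. It gives way at about 3 N, stays where it is left, and meets a hard stop at 0.007.
- square_top (a point): centre of the top face of the square light's flat lens, 36 mm above the table when up; moves down with the lens.
- long_light: the long push light: loose on the table, white plastic, 0.13 to 0.34 kg, long bar, case 48 mm (its x) by 130 mm (its y), lens 30 x 110 mm; the case is 24 mm high and the lens stands up out of it to 36 mm above the table. Origin: centre of the underside; z up.
- long_lens (a joint): how far the lens of the long light is pushed down, m: 0 up (off), 0.007 fully down. The light is on from 0.004. It gives way at about 3 N, stays where it is left, and meets a hard stop at 0.007.
- long_top (a point): centre of the top face of the long light's flat lens, 36 mm above the table when up; moves down with the lens.
- comb: steel flea comb lying flat, 165 mm along its y, about 35 mm wide, 8 mm high; origin under its spine. To be left alone.
- brush: white slicker brush lying on its back with its steel pins up, 185 mm along its y, head 50 mm wide, 30 mm high; origin on the underside. To be left alone.
- tumbler: empty glass tumbler standing upright, 72 mm across the rim, 85 mm high; origin: centre of its underside. To be left alone.
- tin: closed tin box with a lid, 74 mm (x) by 104 mm (y), 47 mm high; origin: centre of its underside. To be left alone.
Mind the look-alikes: they are no part of the job. Leave any red look-alike of the round_light alone. Leave any purple look-alike of the long_light alone.

How it is judged (in metres and radians):
On the way, in this order (a step that is already met when the one before it is completed fails the run):
1. the round light is tapped on (value of joint round_lens above 0.004 m), for 0.1 s.
2. the square light is tapped on (value of joint square_lens above 0.004 m), for 0.1 s.
3. the long light is tapped on (value of joint long_lens above 0.004 m), for 0.1 s.
At the end, for the whole second after the job is handed in: All three lenses are at least 4 mm down; each light stands flat on the table, at rest, within 20 mm of its start; comb, brush, tumbler and tin are within 15 mm of where they were (value of joint each of round_lens, square_lens, long_lens above 0.004 m and distance of each of round_light, square_light, long_light from where it was at the start of the episode below 0.02 m and angle between each of round_light, square_light, long_light's own z axis and vertical below 0.1 rad and height (world z) of each of round_light, square_light, long_light below 0.008 m and linear speed of each of round_light, square_light, long_light below 0.02 m/s and distance of each of comb, brush, tumbler, tin from where it was at the start of the episode below 0.015 m); the robot touches nothing.
It fails at once if a light is pressed out of order (square before round is on, or long before square is on) ((value of joint square_lens above 0.002 m and value of joint round_lens below 0.004 m) or (value of joint long_lens above 0.002 m and value of joint square_lens below 0.004 m)).
It fails at once if a light is pressed hard (over 20 N) (contact force between any of the fingers, the arm and round_light above 20 N or contact force between any of the fingers, the arm and square_light above 20 N or contact force between any of the fingers, the arm and long_light above 20 N).
It fails at once if a light is lifted, tipped or shoved more than 20 mm (height (world z) of any of round_light, square_light, long_light above 0.008 m or angle between any of round_light, square_light, long_light's own z axis and vertical above 0.15 rad or distance of any of round_light, square_light, long_light from where it was at the start of the episode above 0.02 m).
It fails at once if comb, brush, tumbler or tin is moved more than 15 mm (distance of any of comb, brush, tumbler, tin from where it was at the start of the episode above 0.015 m).
It also fails if it takes over 48 s, if anything falls off the work surface, if the arm or the gripper's body presses on something with over 40 N, if the wrist force passes 120 N, or if a joint passes its speed limit or range.

## Working session

There is one attempt and no reset: what is moved stays moved. The work goes in short steps, Python scripts to look and compute and a tool call to move; the robot and the scene stay as the last step left them, time stands still between calls to the robot, and variables do not carry over. Pictures are saved under pics/ and viewed, and the job is handed in when it is done.

Besides the shell and the picture viewer there is one more tool, called after "Request:" as name([rows], argument=value, ...), one row to a line, values as JSON. carry_out: Moves the arm, as the interface text tells. Its arguments: {"type":"object","properties":{"increments":{"type":"array"},"fingers":{"type":"number"},"force":{"type":"number"}},"required":["increments"]}

```bash
ls; mkdir -p pics
python3 - <<'E'
from plant import state, vision, ctrl
import cv2,numpy as np,pickle
s=state();print(s)
for n in("top","side"):
    c=vision.camera(n);pickle.dump(c,open(f"{n}0.pkl","wb"))
    cv2.imwrite(f"pics/{n}0.png",c["image"][:,:,::-1]);print(n,c["intrinsics"],c["k1"],c["position"],c["attitude"])
E
```

```text
pics
{'t': 0.0, 'joint_pos': array([-1.38583474e+00,  2.59337482e-01,  1.53601824e+00, -2.45686365e-05,
        1.34800059e+00, -2.02795584e-01]), 'dq': array([-0.00032926,  0.00167796,  0.001041  , -0.00030185, -0.00050188,
       -0.00149026]), 'effort': array([-1.87151789e-03, -4.37316298e+01, -2.83998513e+01,  7.14940019e-02,
        4.12796123e-02, -1.30504909e-04]), 'tcp_pos': array([ 207.88047279, -508.64082864,  217.84669574]), 'orientation': array([ 9.81263439e-01,  1.92668851e-01, -4.11464223e-06, -8.81902137e-04]), 'ft_force': array([ 0.13380588,  0.24343728, -0.50194641]), 'ft_torque': array([-0.01141446, -0.00998767, -0.00689643]), 'opening': 93.05348596294972}
top [[497.78080107   0.         318.24966412]
 [  0.         497.78080107 207.71269221]
 [  0.           0.           1.        ]] 0.03753633784853004 [ 315.4487061    56.05343784 1307.71401658] [ 0.07462981 -0.06749544 -0.68569443  0.72090076]
side [[451.11260438   0.         333.27611478]
 [  0.         451.11260438 200.61538127]
 [  0.           0.           1.        ]] -0.1263872900820133 [ 432.20670374 -543.26335945  819.86453992] [ 0.34695681 -0.03458231 -0.10483039  0.93136224]
```

View pics/top0.png

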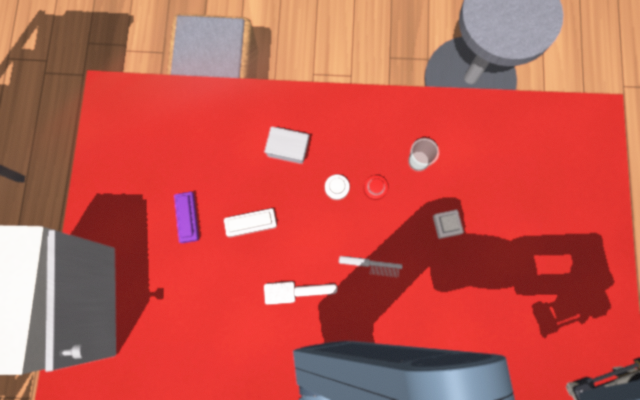

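View pics/side0.png

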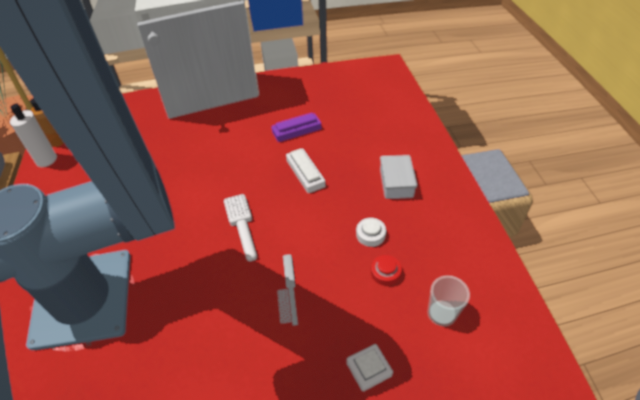

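The top view shows these candidates, with pixel positions:
- **Round light:** white drum at (337,187). The red look-alike is at (376,187).
- **Square light:** at (448,224), in the arm's shadow. The grey tin at (287,145) could be mistaken for it.
- **Long light:** white bar at (250,222). The purple look-alike is at (186,216), and the brush head is at (280,293).

The side view shows them at round (371,231), square (370,367) and long (305,170). Next I'll measure them.

```bash
cat > h.py <<'E'
import cv2,numpy as np
from scipy.spatial.transform import Rotation as R
def ray(c,uv):
    K=np.array(c["intrinsics"]);uv=np.atleast_2d(np.float64(uv)).reshape(-1,1,2)
    n=cv2.undistortPointsIter(uv,K,np.array([c["k1"],0,0,0,0.]),None,None,(3,100,1e-10)).reshape(-1,2)
    d=np.c_[n[:,0],-n[:,1],-np.ones(len(n))]
    return R.from_quat(c["attitude"]).apply(d)   # unit depth
def plane(c,uv,z):
    d=ray(c,uv);p=np.array(c["position"]);return p+d*((z-p[2])/d[:,2])[:,None]
def pix(c,P):
    q=R.from_quat(c["attitude"]).inv().apply(np.atleast_2d(P)-np.array(c["position"]))
    x=q[:,0]/-q[:,2];y=-q[:,1]/-q[:,2];r=x*x+y*y;k=1+c["k1"]*r;K=c["intrinsics"]
    return np.c_[K[0][0]*x*k+K[0][2],K[1][1]*y*k+K[1][2]]
def cloud(c):
    h,w=c["range_z"].shape;u,v=np.meshgrid(np.arange(w),np.arange(h))
    d=ray(c,np.c_[u.ravel(),v.ravel()]);return (np.array(c["position"])+d*c["range_z"].reshape(-1,1)).reshape(h,w,3)
E
python3 - <<'E'
import pickle
from h import *
seeds={"top":dict(round=(337,187),square=(448,224),long=(250,222),tin=(287,145)),"side":dict(round=(371,231),square=(370,367),long=(305,170),tin=(398,175))}
for n in seeds:
    c=pickle.load(open(n+"0.pkl","rb"));im=c["image"].astype(int);P=cloud(c)
    sat=im.max(2)-im.min(2);m=(sat<60)&(im.max(2)>70);_,lab=cv2.connectedComponents(m.astype(np.uint8),connectivity=4)
    for k,s in seeds[n].items():
        mm=lab==lab[s[1],s[0]];v,u=np.nonzero(mm);z=P[...,2][mm]
        hi=mm&(P[...,2]>30)&(P[...,2]<60)
        r=cv2.minAreaRect(np.c_[u,v].astype(np.float32))
        print(n,k,lab[s[1],s[0]],mm.sum(),"box",u.min(),u.max(),v.min(),v.max(),"z pct",np.percentile(z,[5,50,80,95]).round(1))
        print("   rect ctr",np.round(r[0],1),"corners on z=24",plane(c,cv2.boxPoints(r),24)[:,:2].round(0).tolist(),"ctr z24",plane(c,r[0],24).round(1), "depth-hi",P[hi].mean(0).round(1),hi.sum())
E
python3 - <<'E'
import cv2
im=cv2.imread("pics/top0.png");im2=cv2.imread("pics/side0.png")
a=cv2.resize(im[120:280,170:490],(800,400),interpolation=cv2.INTER_CUBIC);cv2.imwrite("pics/crop_top.png",a)
E
```

```text
top round 97 481 box 325 349 175 198 z pct [ 4.9 23.8 33.9 37.7]
   rect ctr [337.  186.5] corners on z=24 [[667.0, 62.0], [670.0, -2.0], [607.0, -4.0], [604.0, 59.0]] ctr z24 [[636.9  29.   24. ]] depth-hi [638.7  29.   34.6] 171
top square 139 691 box 433 463 209 238 z pct [-2.4 23.5 33.6 37. ]
   rect ctr [447.7 223.7] corners on z=24 [[575.0, -221.0], [595.0, -289.0], [528.0, -305.0], [508.0, -238.0]] ctr z24 [[ 551.3 -263.1   24. ]] depth-hi [ 553.3 -264.9   34.4] 224
top long 136 987 box 224 276 208 236 z pct [ 5.4 28.  35.2 37.8]
   rect ctr [249.9 222.1] corners on z=24 [[538.0, 325.0], [572.0, 194.0], [522.0, 180.0], [488.0, 310.0]] ctr z24 [[529.9 252.4  24. ]] depth-hi [530.7 253.   34.8] 458
top tin 83 1196 box 265 309 127 162 z pct [10.2 45.1 47.5 49.8]
   rect ctr [286.7 144.3] corners on z=24 [[715.0, 230.0], [799.0, 218.0], [780.0, 109.0], [696.0, 122.0]] ctr z24 [[747.5 169.7  24. ]] depth-hi [742.9 168.   45.3] 1059
side round 92 710 box 356 386 218 246 z pct [ 2.2 24.5 35.4 37.6]
   rect ctr [371. 232.] corners on z=24 [[615.0, 67.0], [681.0, 51.0], [659.0, -23.0], [596.0, -8.0]] ctr z24 [[637.3  20.9  24. ]] depth-hi [639.2  27.4  35.9] 222
side square 111 1439 box 346 393 344 391 z pct [ 0.3 24.9 35.9 37.9]
   rect ctr [369.3 366.7] corners on z=24 [[511.0, -244.0], [580.0, -224.0], [595.0, -295.0], [528.0, -312.0]] ctr z24 [[ 553.1 -269.7   24. ]] depth-hi [ 553.6 -267.6   36.1] 500
side long 65 948 box 286 325 149 192 z pct [ 3.1 26.4 36.4 38.4]
   rect ctr [305.5 170.3] corners on z=24 [[485.0, 305.0], [537.0, 338.0], [575.0, 182.0], [526.0, 154.0]] ctr z24 [[531.2 241.1  24. ]] depth-hi [531.6 249.   36.2] 406
side tin 69 1392 box 380 417 155 198 z pct [ 1.6 46.4 48.3 49.6]
   rect ctr [398.9 176.8] corners on z=24 [[725.0, 248.0], [816.0, 236.0], [772.0, 93.0], [689.0, 106.0]] ctr z24 [[749.6 167.5  24. ]] depth-hi [742.5 161.9  46.4] 1040
```

View pics/crop_top.png

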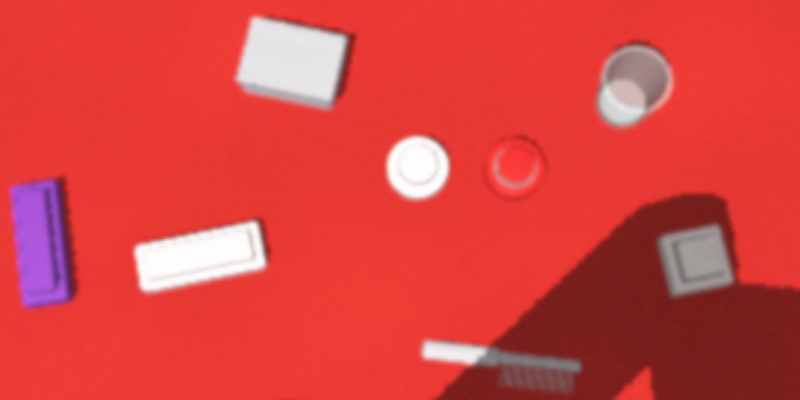

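Both views agree within about 4 mm on the lens tops: round (638.5, 28), square (553, −266) and long (531, 251). The heights come out at about 36 mm and the case sizes match. In the crop, each chosen light is white with a raised lens, and the square one is only shaded. The tin reads 47 mm high, so it isn't a candidate.

Now I'll work out the shift in tool axes.

```bash
cat > go.py <<'E'
import sys
from plant import state
from h import *
s=state();Rt=R.from_quat(s["orientation"]);T=np.array([float(a) for a in sys.argv[1:4]])
print("t",s["t"],"tcp",s["tcp_pos"].round(2),"F",s["ft_force"].round(2),"open",s["opening"].round(1))
print("tool y angle",np.degrees(np.arctan2(*Rt.apply([0,1,0])[[1,0]])).round(1),"tool shift m",(Rt.inv().apply(T-s["tcp_pos"])/1000).round(4))
E
python3 go.py 638.5 28.3 120
python3 - <<'E'
import pickle
from h import *
c=pickle.load(open("top0.pkl","rb"))
for n,p,z in(("tumbler",(424,152),60),("red",(376,187),30)):print(n,plane(c,p,z).round(0))
E
```

```text
tumbler [[ 732. -193.   60.]]
red [[639. -74.  30.]]Traceback (most recent call last):
  File "go.py", line 5, in <module>
    print("t",s["t"],"tcp",s["tcp_pos"].round(2),"F",s["ft_force"].round(2),"open",s["opening"].round(1))
                                                                                   ^^^^^^^^^^^^^^^^^^
AttributeError: 'float' object has no attribute 'round'
```

```bash
sed -i 's/s\["opening"\].round(1)/round(s["opening"],1)/' go.py; python3 go.py 638.5 28.3 120
```

```text
t 0.1 tcp [ 207.9  -508.68  217.92] F [ 0.8   0.36 -0.07] open 92.7
tool y angle -67.8 tool shift m [ 0.6017 -0.3341  0.0986]
```

Request:
carry_out([
  [[0.03,-0.017,0.0],0],
  [[0.08,-0.044,0.0],0],
  [[0.13,-0.072,0.0],0],
  [[0.18,-0.1,0.0],0],
  [[0.23,-0.128,0.01],0],
  [[0.28,-0.156,0.02],0],
  [[0.33,-0.183,0.03],0],
  [[0.38,-0.211,0.04],0],
  [[0.43,-0.239,0.05],0],
  [[0.46,-0.256,0.05],0],
], fingers=1, force=10)

```text
t: 1.35
tcp_pos: [537.4, -95.5, 167.3]
orientation: [0.981, 0.194, -0.001, -0.001]
ft_force: [-0.4, -0.9, 0.4]
opening: 1.2
```

```bash
python3 go.py 638.5 28.3 80
```

```text
t 1.35 tcp [537.44 -95.5  167.3 ] F [-0.36 -0.87  0.42] open 1.2
tool y angle -67.7 tool shift m [ 0.1407 -0.0759  0.0872]
```

Request:
carry_out([
  [[0.03,-0.017,0.01],0],
  [[0.075,-0.041,0.03],0],
  [[0.115,-0.063,0.05],0],
  [[0.141,-0.077,0.07],0],
  [[0.141,-0.077,0.085],0],
  [[0.141,-0.077,0.085],0],
  [[0.141,-0.077,0.085],0],
])

```text
t: 2.22
tcp_pos: [638.3, 25.3, 84.3]
orientation: [0.981, 0.192, 0.0, 0.0]
ft_force: [-1.0, 0.1, 0.5]
opening: 0.6
```

```bash
python3 go.py 638.5 28.3 40
python3 - <<'E'
from plant import vision
import cv2,pickle
for n in("top","side"):
    c=vision.camera(n);pickle.dump(c,open(f"{n}1.pkl","wb"))
    cv2.imwrite(f"pics/{n}1.png",c["image"][:,:,::-1])
c=c["image"][150:310,270:470,::-1];cv2.imwrite("pics/side1c.png",cv2.resize(c,(750,600),interpolation=cv2.INTER_CUBIC))
E
```

```text
t 2.225 tcp [638.26  25.32  84.27] F [-0.97  0.06  0.51] open 0.6
tool y angle -67.8 tool shift m [ 0.0013 -0.0027  0.0443]
```

View pics/side1c.png

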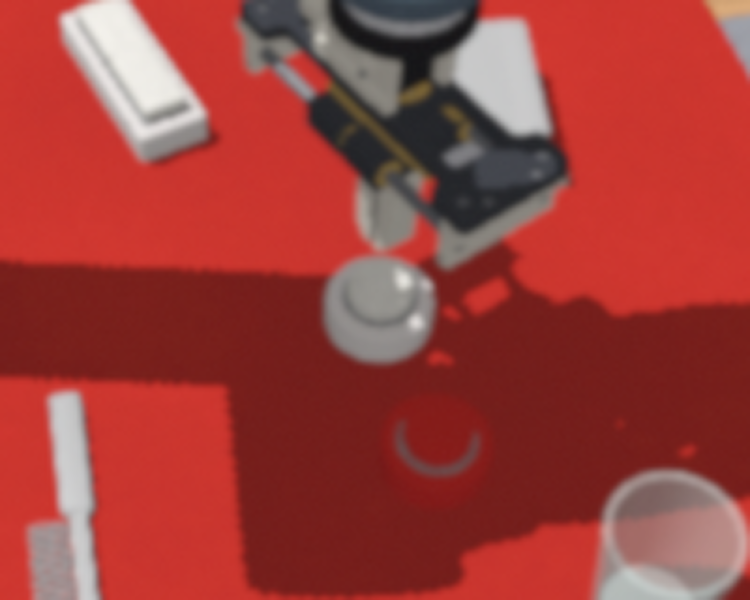

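View pics/top1.png

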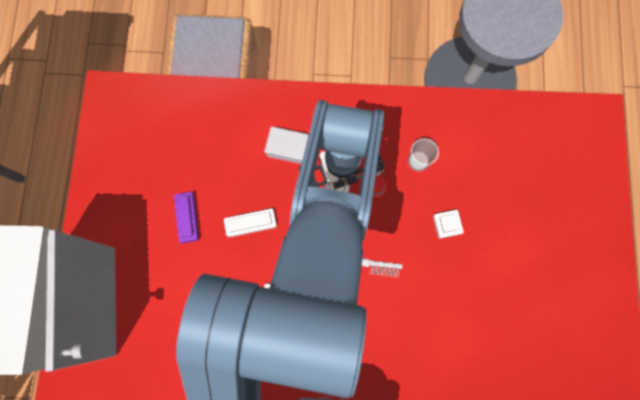

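In the side crop the shut fingers, with their tip at about (385,245), hang above the round lens at (380,295). The top view now shows the square light unshaded and white at (449,224). Nothing is in the way, so I'll descend to just above the lens.

Request:
carry_out([
  [[0.001,-0.003,0.015],0],
  [[0.001,-0.003,0.03],0],
  [[0.001,-0.003,0.042],0],
  [[0.001,-0.003,0.044],0],
  [[0.001,-0.003,0.044],0],
  [[0.001,-0.003,0.044],0],
])

```text
t: 3.08
tcp_pos: [638.7, 29.5, 40.1]
orientation: [0.981, 0.193, 0.0, 0.0]
ft_force: [-0.4, 0.7, 0.3]
opening: 0.2
```

```bash
python3 go.py 638.5 28.3 36
```

```text
t 3.075 tcp [638.72  29.5   40.14] F [-0.36  0.67  0.27] open 0.2
tool y angle -67.8 tool shift m [-0.0007  0.001   0.0041]
```

Next, small slow steps with a check of the force.

Request:
carry_out([
  [[0,0,0.001],0],
  [[0,0,0.002],0],
  [[0,0,0.003],0],
  [[0,0,0.004],0],
  [[0,0,0.005],0],
  [[0,0,0.006],0],
  [[0,0,0.006],0],
])

```text
t: 3.95
tcp_pos: [638.3, 29.5, 33.7]
orientation: [0.981, 0.193, 0.0, 0.0]
ft_force: [-1.5, -0.3, 2.9]
opening: 0.3
```

Request:
carry_out([
  [[0,0,0.001],0],
  [[0,0,0.002],0],
  [[0,0,0.003],0],
  [[0,0,0.003],0],
])

```text
t: 4.45
tcp_pos: [638.3, 29.5, 30.5]
orientation: [0.981, 0.193, 0.0, -0.0]
ft_force: [-0.5, -0.3, 0.4]
opening: 0.7
```

Request:
carry_out([
  [[0,0,0.0005],0],
  [[0,0,0.001],0],
])

```text
t: 4.7
tcp_pos: [638.3, 29.5, 29.7]
orientation: [0.981, 0.193, 0.0, 0.0]
ft_force: [-0.1, 0.0, 3.8]
opening: 0.4
```

```bash
python3 go.py 638.5 28.3 36
```

```text
t 4.7 tcp [638.28  29.55  29.67] F [-0.1   0.03  3.75] open 0.4
tool y angle -67.8 tool shift m [-0.0003  0.0012 -0.0063]
```

The lens is about 6 mm down with a force of about 4 N. I'll lift straight up, then move toward the square light and look.

Request:
carry_out([
  [[0,0,-0.004],0],
  [[0,0,-0.02],0],
  [[0,0,-0.06],0],
  [[0,0,-0.11],0],
  [[0,0,-0.12],0],
])

```text
t: 5.32
tcp_pos: [640.9, 29.3, 155.1]
orientation: [0.981, 0.193, 0.004, 0.001]
ft_force: [0.1, 0.1, 0.0]
opening: 0.5
```

```bash
python3 go.py 553 -266 100
```

```text
t 5.325 tcp [640.86  29.29 155.14] F [0.05 0.06 0.05] open 0.5
tool y angle -67.8 tool shift m [-0.1934  0.2399  0.0547]
```

Request:
carry_out([
  [[-0.02,0.026,0.0],0],
  [[-0.055,0.07,0.0],0],
  [[-0.09,0.114,0.0],0],
  [[-0.125,0.158,0.0],0],
  [[-0.16,0.202,0.01],0],
  [[-0.185,0.234,0.02],0],
  [[-0.191,0.241,0.04],0],
  [[-0.191,0.241,0.05],0],
  [[-0.191,0.241,0.05],0],
  [[-0.191,0.241,0.05],0],
])

```text
t: 6.58
tcp_pos: [553.2, -265.0, 100.3]
orientation: [0.981, 0.193, 0.0, 0.0]
ft_force: [-0.3, -0.4, 1.4]
opening: 0.6
```

```bash
python3 go.py 553 -266 42
cat > look.py <<'E'
import sys,pickle
from plant import vision
from h import *
tag=sys.argv[1]
L=dict(round=(638.5,28.3),square=(553,-266),long=(531,251))
for n in("top","side"):
    c=vision.camera(n);pickle.dump(c,open(f"{n}{tag}.pkl","wb"));cv2.imwrite(f"pics/{n}{tag}.png",c["image"][:,:,::-1])
    P=cloud(c);P0=cloud(pickle.load(open(n+"0.pkl","rb")))
    for k,(x,y) in L.items():
        for z in (36,29):
            u,v=pix(c,[[x,y,z]])[0].round().astype(int);o=[]
            for Q in(P0,P):o.append(np.median(Q[v-3:v+4,u-3:u+4,2]).round(1))
            print(n,k,z,(u,v),"lens z before/now",o,c["image"][v,u])
E
python3 look.py 2
```

```text
t 6.575 tcp [ 553.23 -265.02  100.27] F [-0.26 -0.4   1.43] open 0.6
tool y angle -67.7 tool shift m [-0.0006  0.0008  0.0583]
top round 36 (np.int64(337), np.int64(185)) lens z before/now [np.float64(34.2), np.float64(28.4)] [254 254 253]
top round 29 (np.int64(337), np.int64(185)) lens z before/now [np.float64(34.2), np.float64(28.4)] [254 254 253]
top square 36 (np.int64(450), np.int64(222)) lens z before/now [np.float64(33.9), np.float64(582.9)] [110 126 145]
top square 29 (np.int64(449), np.int64(223)) lens z before/now [np.float64(34.2), np.float64(582.9)] [117 135 155]
top long 36 (np.int64(250), np.int64(221)) lens z before/now [np.float64(36.1), np.float64(34.8)] [254 253 252]
top long 29 (np.int64(250), np.int64(221)) lens z before/now [np.float64(36.1), np.float64(34.8)] [254 253 252]
side round 36 (np.int64(371), np.int64(226)) lens z before/now [np.float64(36.1), np.float64(504.4)] [108 127 141]
side round 29 (np.int64(371), np.int64(228)) lens z before/now [np.float64(36.4), np.float64(501.8)] [ 82  97 109]
side square 36 (np.int64(369), np.int64(362)) lens z before/now [np.float64(36.4), np.float64(36.7)] [151 149 144]
side square 29 (np.int64(369), np.int64(364)) lens z before/now [np.float64(36.4), np.float64(36.8)] [159 157 152]
side long 36 (np.int64(304), np.int64(164)) lens z before/now [np.float64(36.7), np.float64(547.4)] [107 124 139]
side long 29 (np.int64(305), np.int64(166)) lens z before/now [np.float64(36.7), np.float64(546.8)] [118 138 154]
```

View pics/side2.png

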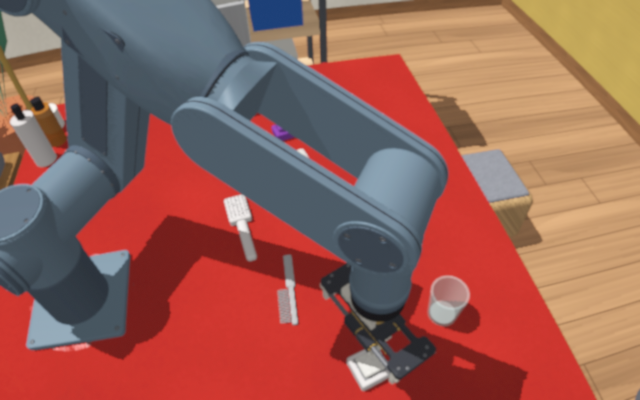

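View pics/top2.png

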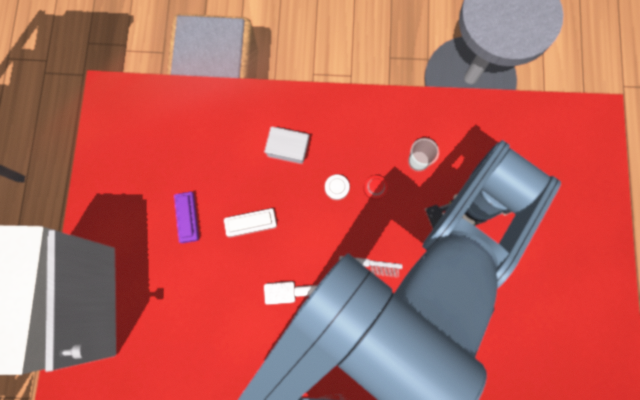

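The round lens dropped from 34.2 to 28.4 mm by depth, so it is about 6 mm down and on. It still stands at (337,186). The side view shows the gripper over the square light at (368,368), with the tumbler clear of it. Now I'll descend on the square.

Request:
carry_out([
  [[0,0,0.02],0],
  [[0,0,0.042],0],
  [[0,0,0.056],0],
  [[0,0,0.06],0],
  [[0,0,0.06],0],
  [[0,0,0.06],0],
])

```text
t: 7.42
tcp_pos: [553.1, -266.1, 40.5]
orientation: [0.981, 0.193, 0.001, 0.001]
ft_force: [0.6, -0.4, -0.5]
opening: 0.6
```

Request:
carry_out([
  [[0,0,0.001],0],
  [[0,0,0.002],0],
  [[0,0,0.003],0],
  [[0,0,0.004],0],
  [[0,0,0.005],0],
  [[0,0,0.006],0],
  [[0,0,0.006],0],
])

```text
t: 8.3
tcp_pos: [552.6, -265.8, 33.6]
orientation: [0.981, 0.193, 0.0, 0.0]
ft_force: [0.0, -0.0, 1.2]
opening: 0.6
```

Request:
carry_out([
  [[0,0,0.001],0],
  [[0,0,0.002],0],
  [[0,0,0.003],0],
  [[0,0,0.0035],0],
  [[0,0,0.004],0],
])

```text
t: 8.93
tcp_pos: [552.6, -265.8, 29.6]
orientation: [0.981, 0.193, 0.0, 0.0]
ft_force: [-0.8, 0.5, 2.9]
opening: 0.5
```

Request:
carry_out([
  [[0,0,-0.004],0],
  [[0,0,-0.02],0],
  [[0,0,-0.06],0],
  [[0,0,-0.11],0],
  [[0,0,-0.12],0],
  [[0,0,-0.12],0],
])

```text
t: 9.68
tcp_pos: [552.9, -266.0, 150.9]
orientation: [0.981, 0.193, 0.001, 0.001]
ft_force: [1.2, -0.2, -0.2]
opening: 0.5
```

Request:
carry_out([
  [[0.01,-0.028,0],0],
  [[0.027,-0.075,0],0],
  [[0.045,-0.125,0],0],
  [[0.063,-0.175,0],0],
  [[0.081,-0.225,0],0],
  [[0.099,-0.275,0],0],
  [[0.117,-0.325,0],0],
  [[0.135,-0.375,0],0],
  [[0.153,-0.425,0],0],
  [[0.165,-0.458,0],0],
])

```text
t: 10.92
tcp_pos: [530.3, 222.7, 147.6]
orientation: [0.981, 0.193, -0.002, -0.0]
ft_force: [0.4, 0.1, -0.0]
opening: 0.4
```

```bash
python3 go.py 531 251 100; python3 look.py 3
```

```text
t 10.925 tcp [530.29 222.72 147.59] F [ 0.43  0.14 -0.04] open 0.4
tool y angle -67.7 tool shift m [ 0.0116 -0.0258  0.0476]
top round 36 (np.int64(337), np.int64(185)) lens z before/now [np.float64(34.2), np.float64(28.8)] [167 161 156]
top round 29 (np.int64(337), np.int64(185)) lens z before/now [np.float64(34.2), np.float64(28.8)] [167 161 156]
top square 36 (np.int64(450), np.int64(222)) lens z before/now [np.float64(33.9), np.float64(27.6)] [254 254 253]
top square 29 (np.int64(449), np.int64(223)) lens z before/now [np.float64(34.2), np.float64(27.6)] [254 254 253]
top long 36 (np.int64(250), np.int64(221)) lens z before/now [np.float64(36.1), np.float64(252.0)] [70 70 76]
top long 29 (np.int64(250), np.int64(221)) lens z before/now [np.float64(36.1), np.float64(252.0)] [70 70 76]
side round 36 (np.int64(371), np.int64(226)) lens z before/now [np.float64(36.1), np.float64(29.6)] [144 142 138]
side round 29 (np.int64(371), np.int64(228)) lens z before/now [np.float64(36.4), np.float64(29.6)] [145 143 138]
side square 36 (np.int64(369), np.int64(362)) lens z before/now [np.float64(36.4), np.float64(30.0)] [236 234 228]
side square 29 (np.int64(369), np.int64(364)) lens z before/now [np.float64(36.4), np.float64(29.6)] [235 233 227]
side long 36 (np.int64(304), np.int64(164)) lens z before/now [np.float64(36.7), np.float64(36.6)] [234 231 226]
side long 29 (np.int64(305), np.int64(166)) lens z before/now [np.float64(36.7), np.float64(36.7)] [233 231 225]
```

View pics/top3.png

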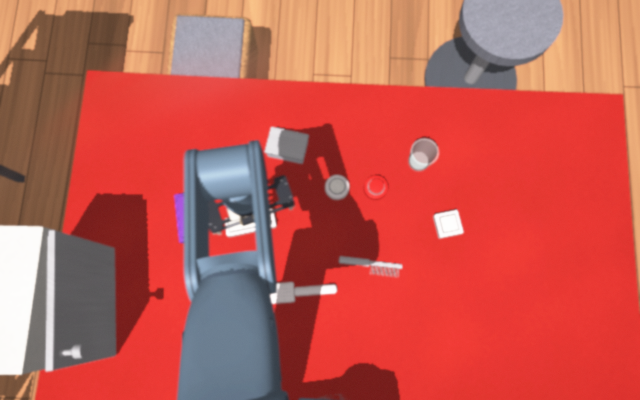

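The round lens now reads 29.6 mm and the square 29.8 mm in the side view, both down from 36. Both cases stand where they were, at (337,187) and (449,224). The long lens is still up at 36.6 mm, so I'll go on to it.

Request:
carry_out([
  [[0.008,-0.02,0.005],0],
  [[0.01,-0.028,0.02],0],
  [[0.01,-0.028,0.045],0],
  [[0.01,-0.028,0.07],0],
  [[0.01,-0.028,0.07],0],
  [[0.01,-0.028,0.07],0],
])

```text
t: 11.78
tcp_pos: [531.1, 250.0, 79.8]
orientation: [0.981, 0.192, 0.0, 0.0]
ft_force: [-0.2, 1.0, -0.3]
opening: 0.5
```

```bash
python3 go.py 531 251 40
```

```text
t 11.775 tcp [531.09 249.99  79.79] F [-0.21  0.96 -0.28] open 0.5
tool y angle -67.8 tool shift m [ 0.0003 -0.001   0.0398]
```

Request:
carry_out([
  [[0,-0.001,0.015],0],
  [[0,-0.001,0.03],0],
  [[0,-0.001,0.038],0],
  [[0,-0.001,0.04],0],
  [[0,-0.001,0.04],0],
])

```text
t: 12.4
tcp_pos: [530.5, 251.3, 39.6]
orientation: [0.981, 0.193, -0.0, 0.0]
ft_force: [0.1, 0.5, 0.2]
opening: -0.0
```

Request:
carry_out([
  [[0,0,0.001],0],
  [[0,0,0.002],0],
  [[0,0,0.003],0],
  [[0,0,0.004],0],
  [[0,0,0.005],0],
  [[0,0,0.006],0],
  [[0,0,0.006],0],
])

```text
t: 13.28
tcp_pos: [530.5, 251.3, 33.7]
orientation: [0.981, 0.193, 0.0, -0.0]
ft_force: [-0.8, 0.0, 2.4]
opening: 0.7
```

Request:
carry_out([
  [[0,0,0.001],0],
  [[0,0,0.002],0],
  [[0,0,0.003],0],
  [[0,0,0.0035],0],
  [[0,0,0.004],0],
])

```text
t: 13.9
tcp_pos: [530.5, 251.2, 29.6]
orientation: [0.981, 0.193, 0.0, -0.0]
ft_force: [-1.1, 0.2, 2.3]
opening: 0.4
```

Request:
carry_out([
  [[0,0,-0.004],0],
  [[0,0,-0.02],0],
  [[0,0,-0.06],0],
  [[0,0,-0.11],0],
  [[0,0,-0.14],0],
  [[0,0,-0.16],0],
  [[0,0,-0.16],0],
])

```text
t: 14.78
tcp_pos: [531.6, 251.6, 192.4]
orientation: [0.981, 0.193, 0.002, -0.0]
ft_force: [0.8, -0.1, -0.7]
opening: 0.6
```

Request:
carry_out([
  [[-0.02,0.02,0],0],
  [[-0.05,0.05,0],0],
  [[-0.085,0.085,0],0],
  [[-0.12,0.12,0],0],
  [[-0.14,0.14,0],0],
  [[-0.14,0.14,0],0],
  [[-0.14,0.14,0],0],
])

```text
t: 15.65
tcp_pos: [453.9, 69.1, 189.4]
orientation: [0.981, 0.192, -0.0, -0.0]
ft_force: [0.2, -0.4, 0.1]
opening: 0.4
```

```bash
python3 go.py 531 251 100; python3 look.py 4
```

```text
t 15.65 tcp [453.85  69.13 189.36] F [ 0.24 -0.43  0.09] open 0.4
tool y angle -67.8 tool shift m [ 0.1401 -0.1392  0.0894]
top round 36 (np.int64(337), np.int64(185)) lens z before/now [np.float64(34.2), np.float64(27.8)] [253 252 251]
top round 29 (np.int64(337), np.int64(185)) lens z before/now [np.float64(34.2), np.float64(27.8)] [253 252 251]
top square 36 (np.int64(450), np.int64(222)) lens z before/now [np.float64(33.9), np.float64(27.6)] [254 253 252]
top square 29 (np.int64(449), np.int64(223)) lens z before/now [np.float64(34.2), np.float64(28.0)] [254 253 252]
top long 36 (np.int64(250), np.int64(221)) lens z before/now [np.float64(36.1), np.float64(27.0)] [253 252 251]
top long 29 (np.int64(250), np.int64(221)) lens z before/now [np.float64(36.1), np.float64(27.0)] [253 252 251]
side round 36 (np.int64(371), np.int64(226)) lens z before/now [np.float64(36.1), np.float64(29.2)] [238 236 231]
side round 29 (np.int64(371), np.int64(228)) lens z before/now [np.float64(36.4), np.float64(29.2)] [215 213 207]
side square 36 (np.int64(369), np.int64(362)) lens z before/now [np.float64(36.4), np.float64(30.0)] [239 237 231]
side square 29 (np.int64(369), np.int64(364)) lens z before/now [np.float64(36.4), np.float64(29.9)] [237 235 230]
side long 36 (np.int64(304), np.int64(164)) lens z before/now [np.float64(36.7), np.float64(288.6)] [134 130 124]
side long 29 (np.int64(305), np.int64(166)) lens z before/now [np.float64(36.7), np.float64(283.2)] [134 130 124]
```

View pics/side4.png

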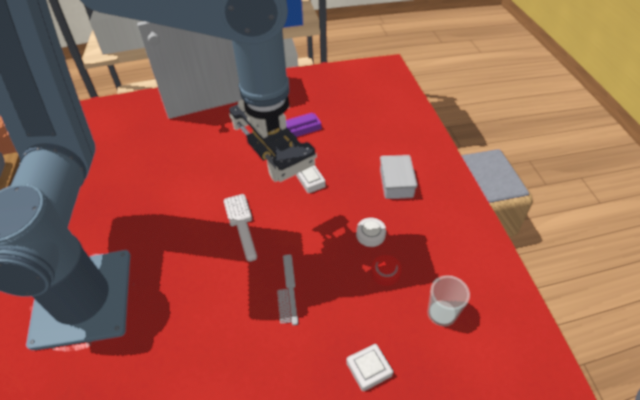

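View pics/top4.png

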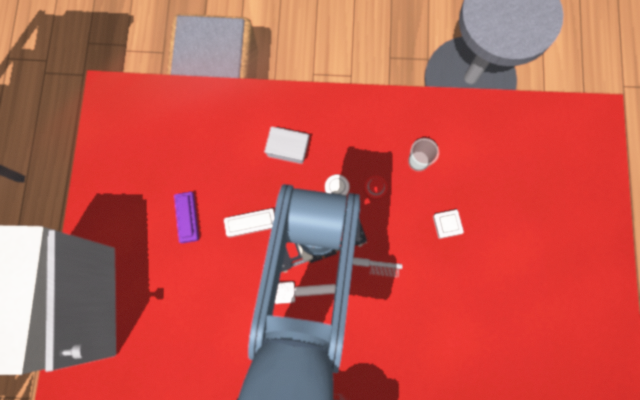

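All three lenses are down. The top view's depth now puts the long lens at 27.0 mm, against 36.1 before. Every light and object shows at its original pixel, and the arm is clear with its tip about 190 mm up. Handing in.

```bash
python3 -c "
from plant import ctrl
print(ctrl.sign_off())"
```

```text
the job is handed in; nothing more can be done
None
```

I tapped the round, square and long lights in that order with shut fingers, pressing each lens straight down to about 29.6 mm. The job was handed in at about 15.8 s; the system reports no verdict.

- **Lenses:** depth readings from before to after the taps show all three more than 4 mm down.

| Lens | Side view, mm | Top view, mm | Drop, mm |
|---|---|---|---|
| Round | 36 → 29.2 | 34.2 → 27.8 | 6–7 |
| Square | 36.4 → 30.0 | 34 → 28 | about 6 |
| Long | hidden by the arm | 36.1 → 27.0 | 9 |

- **Long lens:** only the top view saw it after the tap. Its 9 mm reading is more than the 7 mm travel, so there is about 2 mm of noise in it. The fingertip depth (29.6 mm) suggests about 6.4 mm.
- **Forces:** the highest wrist reading I saw while pressing was about 4 N. I only read it at the end of each move, so a brief peak in between could have been missed. One reading on the round light dipped to 0.4 N mid-press, so I pressed it 1 mm further.
- **Positions:** the lights, comb, brush, tumbler and tin looked unmoved by eye in the pictures; I did not measure them again. The arm ended about 190 mm above the table, touching nothing.

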